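# Open the returns carton and pack the toppled bottle

### The arm

A 7-joint arm with a two-finger parallel gripper is mounted at the origin on a cart in front of the work surface, level with it; the furniture and walls round the work are solid. World frame = base frame: x ahead of the robot, y to its left, z up, the work surface at z = 0. Lengths are in m, angles in rad, forces in N, time in s.
With the tool pointing down it reaches from about 0.425 to 0.95 m from the base axis. Payload 4.7 kg.
Tool frame: the origin (TCP) lies between the finger pads; the fingertips stand 22 mm ahead of it and the grasp point (between the pads) lies 3 mm ahead of it; z points along the fingers, y is the line along which they close (so a half turn about z gives the same grasp; the last joint's range is limited). The gripper opens to 87 mm and grips with 3 to 60 N. Pads are 19 mm wide; open, the fingers measure 117 mm over their backs; the gripper's body (75 mm by 190 mm) begins 51 mm behind the grasp point.
Start: joints at [-1.195, 0.469, -0.049, 1.532, 0.024, 1.141, -0.082], TCP at [0.266, 0.62, 0.245] pointing down, gripper open.
Joint ranges: [-2.59, 2.59], [-0.33, 1.99], [-1.39, 1.29], [0.1, 2.45], [-1.04, 4.18], [0.21, 1.99], [-2.66, 2.66]. Speed limits (rad/s): [2.57, 2.57, 3.14, 3.14, 3.14, 3.14, 3.14].

### API

Orientations are given as a unit quaternion [x, y, z, w].
In Python, from plant import arm, set_gripper, solver, status, viewer, workorder, finder gives the robot as it stands. Calls block until the motion is done:
- arm.move_ptp(position, orientation): joint-space move of the TCP to a pose.
- arm.line_to(position, max_speed=0.15, rotation=None): straight line of the TCP; rotation=None keeps the orientation; max_speed is the mean speed in m/s.
- arm.move_j(angles): joint-space move.
- set_gripper(opening, grasp_force=None): opening from 0.0 (shut) to 1.0 (fully open); grasp_force is the grip in N (None keeps the last); returns when the fingers have stopped.
- arm.sleep(seconds).
- solver.inverse_kinematics(position, orientation): joint angles nearest the present ones, or None.
- status.observe(): the state.
- viewer.get_image(name): name is "scene" or "top" or "wrist"; returns a dict with "img" (400x640x3 uint8, blue, green, red), "depth" (400x640 float32, m along the optical axis (not along the pixel's ray), 0 where there is no reading), "camera_matrix" (3x3 intrinsics, pixels), "cam_to_world" (4x4, takes a point from camera to world coordinates). Camera axes: x right, y down, z forward; pixel columns grow to the right and rows downward; lengths in m; the calibration is good to about 2 mm. A picture is of the moment at which its call begins.
A pose or a line that the arm cannot do raises arm.Unreachable and nothing moves.
- workorder.hand_in(): hands the job in; it is judged then, once.
Trained networks look in a picture, given as the dict that the camera call returned (one of the last four; its "shot" number tells which), for a name from the list of things; names that differ only in an ending like _2 or _b are one class to them, and where a whole thing is asked for, a point or a joint stands for the part that bears it (a point fixed in the world has none). Each returns a list of dicts, best first, with "p" (0 to 1); they miss things now and then, are a little off and sometimes report something else, mostly with a low value. They report only what shows in the picture. A call takes as long as a camera call.
- finder.look_for(picture, thing): "point" ([x, y, z] in m, in world coordinates, good to about 4 mm: the middle of the surface that is visible of it).
- finder.trace(picture, thing): "region" (400x640 bool, what is visible of it).
The state is a dict: "time_s": time; "q": joint angles; "joint_velocities": joint speeds; "joint_efforts": joint torques, N m; "ee_pos": TCP position; "tcp_rot": TCP orientation; "contact_force": force on the tool from outside, world axes, zero at the start; "ft_torque": the same for the moment, N m; "grip_width": opening from 0.0 (shut) to 1.0 (fully open); "gripper_force": force on a finger pad.
Only numpy, scipy, OpenCV 4.12 (cv2) and the standard library are available. Lean on these libraries where they do the work, as an engineer would, in place of code of your own. Each camera call takes 0.05 s, during which the arm holds its last target. There are 200 camera calls.

### The job

Open the returns carton on the worktop: swing all four of its flaps up and over, well past upright, so that its compartments are exposed. Then lift the amber bottle, which has toppled against the dividers of the freely spinning stock turntable, off it and stand it upright on the returns card in the carton's empty compartment, without dropping it. Leave the flaps folded back and everything else standing where it belongs.

Things in the scene. Friction and masses are not known exactly. Their poses are not given: they have to be found in the camera images.
- carton: brown shipping carton, fixed, 136 (x) x 198 (y) x 130 mm high, walls and floor 4 mm; origin under its centre on the worktop, z up, x away from the robot at yaw 0. Two cross walls 3 mm thick, 40 mm high, at y = +32 and -32 mm make three compartments with centres at y = -64, 0, +64 mm, each 61 (y) x 128 mm (x). Two hold goods, one only the returns card. Four flaps close the top
- flap_front (a joint): outer flap on the carton's -x side, tape along its free edge; 0 = shut flat, 1.57 = upright, grows up and outwards to 2.7; stays where it is left (stiff crease: 0.3 N at the free edge). Board 3 mm thick, 68 mm from crease to free edge. Starts sprung half up, 0.75 to 1.1 rad. Crease along y at carton x = -68, z = 133 mm, 197 mm long
- flap_back (a joint): outer flap on the carton's +x side, tape along its free edge; 0 = shut flat, 1.57 = upright, grows up and outwards to 2.7; stays where it is left (stiff crease: 0.3 N at the free edge). Board 3 mm thick, 68 mm from crease to free edge. Starts sprung half up, 0.75 to 1.1 rad. Crease along y at carton x = +68, z = 133 mm, 197 mm long
- flap_left (a joint): inner flap at the carton's +y end; 0 = shut flat, 1.57 = upright, grows up and outwards to 2.7; stays where it is left (stiff crease: 0.3 N at the free edge). Board 3 mm thick, 68 mm from crease to free edge. Starts flat, 0 to 0.06 rad, under the outer flaps. Crease along x at carton y = +99, z = 130 mm, 132 mm long; shut, its free edge is at y = +31.5 mm (a 63 mm gap to the right flap's)
- flap_right (a joint): inner flap at the carton's -y end; 0 = shut flat, 1.57 = upright, grows up and outwards to 2.7; stays where it is left (stiff crease: 0.3 N at the free edge). Board 3 mm thick, 68 mm from crease to free edge. Starts flat, 0 to 0.06 rad, under the outer flaps. Crease along x at carton y = -99, z = 130 mm, 132 mm long; shut, its free edge is at y = -31.5 mm (a 63 mm gap to the left flap's)
- flap_front_edge (a point): middle of the free edge of the front flap
- flap_back_edge (a point): middle of the free edge of the back flap
- flap_left_edge (a point): middle of the free edge of the left flap
- flap_right_edge (a point): middle of the free edge of the right flap
- returns_card: white card with red ends, 110 x 48 x 1.5 mm, fixed on the floor of the carton's empty compartment, hidden until the carton is open; origin under its centre, 4 mm above the worktop, x and y as the carton's
- red_bottle: white bottle with red cap, 54 mm across, 86 mm tall, loose, stands in another compartment of the carton; origin at the centre of its underside
- blue_box: white and blue medicine box, 40 (along the carton's y) x 58 x 95 mm tall, loose, stands in another compartment of the carton; origin at the centre of its underside
- turntable: grey foot of the turntable, 124 mm across and 14 mm high, fixed; origin under its centre on the worktop, z up
- platter (a joint): angle of the turntable's platter on its foot, counter-clockwise from above, 0 at the start, no end stops; spins freely at a touch. Platter 178 mm across, floor 21 mm above the worktop; on the floor a clear rim 36 mm high, three radial dividers 60 mm high (120 degrees apart) and a thin centre post 60 mm high. Its three sectors hold the amber bottle, small bottle and orange-marked box
- amber_bottle: amber bottle with orange-brown cap, loose, 0.1 to 0.2 kg, 98 mm long; origin at the centre of its underside, z along it to the cap. Body 47 mm across to 60 mm from the underside, shoulder to 73, cap 39 mm across from 74 to 98 mm. Starts leaning 37 degrees towards the turntable's centre, foot against the rim, body on two dividers, cap free above the centre
- small_bottle: small white bottle, 34 mm across, 60 mm tall, loose, stands on the platter; origin at the centre of its underside
- orange_box: white medicine box with an orange stripe, 45 x 62 x 30 mm high, loose, lies on the platter; origin at the centre of its underside

How it is judged:
On the way, in this order (a step that is already met when the one before it is completed fails the run):
1. all four flaps swung past upright (each beyond 1.7 rad), the bottle still on the turntable (value of joint each of flap_front, flap_back, flap_left, flap_right above 1.7 rad and horizontal distance between amber_bottle and turntable below 0.085 m), for 0.2 s.
2. the amber bottle lifted clear of the turntable, the flaps open (value of joint each of flap_front, flap_back, flap_left, flap_right above 1.6 rad and z of amber_bottle in the frame of turntable above 0.1 m and contact force between amber_bottle and turntable below 0.05 N), for 0.1 s.
At the end, for the whole second after the job is handed in: All four flaps past upright (over 1.6 rad); amber bottle upright (within 0.2 rad), at rest on the returns card (within 18 mm along the carton's y, 45 mm along x of its centre); red bottle and blue box standing in the carton, small bottle and orange-marked box on the turntable, which is not whirling (value of joint each of flap_front, flap_back, flap_left, flap_right above 1.6 rad and y of amber_bottle in the frame of returns_card between -0.018 and 0.018 m and x of amber_bottle in the frame of returns_card between -0.045 and 0.045 m and z of amber_bottle in the frame of carton between -0.002 and 0.012 m and angle between amber_bottle's own z axis and vertical below 0.2 rad and linear speed of amber_bottle below 0.02 m/s and angle between each of red_bottle, blue_box, small_bottle, orange_box's own z axis and vertical below 0.35 rad and z of red_bottle in the frame of carton between -0.002 and 0.012 m and z of blue_box in the frame of carton between -0.002 and 0.012 m and horizontal distance between each of small_bottle, orange_box and turntable below 0.085 m and velocity of joint platter between -1 and 1 rad/s); the robot touches nothing.
It fails at once if the amber bottle falls (faster than 0.8 m/s while the fingers do not hold it) (linear speed of amber_bottle above 0.8 m/s and contact force between the fingers and amber_bottle below 0.3 N).
It fails at once if one of the other goods is tipped over (beyond 0.8 rad) (angle between any of red_bottle, blue_box, small_bottle, orange_box's own z axis and vertical above 0.8 rad).
It also fails if it takes over 69 s, if anything falls off the work surface, if the arm or the gripper's body presses on something with over 40 N, if the wrist force passes 120 N, or if a joint passes its speed limit or range.

## Working session

There is one attempt and no reset: what is moved stays moved. The work goes in short steps, each a Python script; the robot and the scene stay as the last script left them, time stands still between calls to the robot, and variables do not carry over. Pictures are saved under pics/ and viewed, at most 10 in all, crops included, and the job is handed in when it is done.

```bash
ls; mkdir -p pics; cat > h.py <<'E'
import numpy as np, cv2
from scipy.spatial.transform import Rotation as R
from plant import arm,set_gripper,solver,status,viewer,workorder,finder
def cloud(p):
    d=p["depth"];K=p["camera_matrix"];T=p["cam_to_world"]
    v,u=np.mgrid[:d.shape[0],:d.shape[1]]
    c=np.stack([(u-K[0,2])/K[0,0]*d,(v-K[1,2])/K[1,1]*d,d,np.ones_like(d)],-1)
    return (c@T.T)[...,:3]
E
python3 - <<'E'
from h import *
a=viewer.get_image("scene");b=viewer.get_image("top")
cv2.imwrite("pics/a.png",a["img"]);cv2.imwrite("pics/b.png",b["img"])
for n in ["carton","flap_front","flap_back","flap_left","flap_right","flap_front_edge","flap_back_edge","flap_left_edge","flap_right_edge","turntable","platter","amber_bottle","small_bottle","orange_box"]:
  for q,p in(("s",a),("t",b)):
    r=finder.look_for(p,n)
    print(n,q,[(np.round(x["point"],3).tolist(),round(x["p"],2)) for x in r[:2]])
print(a["cam_to_world"][:3,3],b["cam_to_world"][:3,3],status.observe())
E
```

```text
pics
plant.py
carton s [([0.558, -0.292, 0.13], 0.56), ([0.561, -0.152, 0.135], 0.55)]
carton t [([0.56, -0.221, 0.144], 0.84)]
flap_front s [([0.513, -0.224, 0.159], 0.89), ([0.547, -0.271, 0.086], 0.23)]
flap_front t [([0.511, -0.231, 0.162], 0.79)]
flap_back s [([0.606, -0.213, 0.164], 0.9)]
flap_back t [([0.607, -0.218, 0.172], 0.86), ([0.568, 0.068, 0.026], 0.36)]
flap_left s [([0.547, -0.152, 0.13], 0.95)]
flap_left t [([0.563, -0.16, 0.137], 0.77)]
flap_right s [([0.558, -0.29, 0.132], 0.96), ([0.536, 0.094, 0.068], 0.29)]
flap_right t [([0.575, -0.29, 0.138], 0.75), ([0.562, -0.157, 0.135], 0.35)]
flap_front_edge s [([0.508, -0.223, 0.165], 0.74)]
flap_front_edge t [([0.512, -0.227, 0.164], 0.62)]
flap_back_edge s [([0.606, -0.21, 0.16], 0.59)]
flap_back_edge t [([0.608, -0.218, 0.166], 0.6)]
flap_left_edge s [([0.544, -0.152, 0.132], 0.98)]
flap_left_edge t [([0.563, -0.158, 0.131], 0.62)]
flap_right_edge s [([0.56, -0.286, 0.133], 0.84)]
flap_right_edge t [([0.573, -0.286, 0.135], 0.89)]
turntable s [([0.563, 0.072, 0.027], 0.76), ([0.516, -0.223, 0.164], 0.68)]
turntable t
[... 524 characters left out ...]
1949217 ,  0.46859016, -0.04862976,  1.53250096,  0.02406745,
        1.14103732, -0.08234223]), 'joint_velocities': array([-0.00170443,  0.00079846,  0.0026938 , -0.00117744, -0.00028714,
        0.00016846, -0.00095197]), 'joint_efforts': array([-1.47282617e-04, -5.07828784e+01, -8.07390036e-02, -2.36450493e+01,
       -6.12388761e-02,  3.11755599e-02,  3.33611649e-05]), 'ee_pos': array([0.26575907, 0.62048515, 0.24457917]), 'tcp_rot': array([ 2.01017917e-01,  9.79587564e-01,  2.99949686e-05, -3.49945531e-05]), 'contact_force': array([-0.47944703,  1.07517404,  0.13610727]), 'ft_torque': array([-0.04232298,  0.03675317,  0.01500207]), 'gripper_force': 0.0, 'grip_width': 0.9994518629255121}
```

View images.

View pics/a.png

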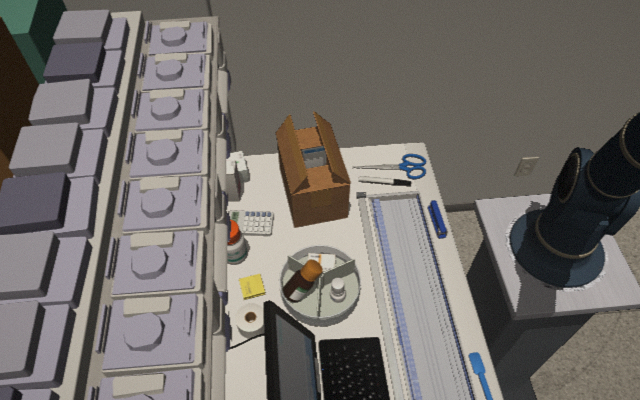

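View pics/b.png

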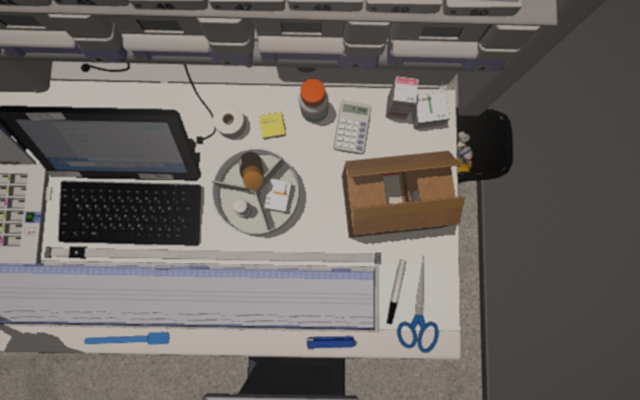

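```bash
cat > m.py <<'E'
from h import *
a=viewer.get_image("scene");b=viewer.get_image("top")
C={"a":cloud(a),"b":cloud(b)}; P={"a":a,"b":b}
np.savez("c.npz",a=C["a"],b=C["b"])
for k in "ab":
  for n in ["flap_front","flap_back","flap_left","flap_right","platter","amber_bottle","small_bottle","orange_box"]:
    r=finder.trace(P[k],n)
    if not r: print(k,n,"none");continue
    M=cv2.erode(r[0]["region"].astype(np.uint8),np.ones((3,3)))>0
    p=C[k][M&(P[k]["depth"]>0)]; 
    np.save(f"pts_{k}_{n}.npy",p)
    if len(p)<10: print(k,n,len(p));continue
    if "flap" in n:
        c=np.median(p,0)
        for _ in range(4):
            q=p[np.abs((p-c)@np.linalg.svd(p-c,full_matrices=0)[2][2])<.006] if _ else p[np.linalg.norm(p-c,axis=1)<.13]
            p=q;c=p.mean(0);N=np.linalg.svd(p-c,full_matrices=0)[2][2]
        N*=np.sign(N[2]); l=np.cross(N,[0,0,1]);
        s=l/np.linalg.norm(l); s*=np.sign(s[1]) if 'front' in n or 'back' in n else np.sign(s[0])
        t=(p-c)@s
        x0=c-np.array([N[0],N[1],0])*((0.133-c[2])*0)  # point
        h=N[:2]/np.linalg.norm(N[:2]);k0=c[:2]-h*(N[2]*(.133-c[2]))/np.linalg.norm(N[:2])
        print(k,n,len(p),"c",c.round(3),"tilt",np.degrees(np.arccos(N[2])).round(1),"dir",s.round(3),"ext",np.percentile(t,[1,99]).round(3),"z",np.percentile(p[:,2],[1,99]).round(3),"crease",k0.round(4))
    else: print(k,n,len(p),p.mean(0).round(3),p.min(0).round(3),p.max(0).round(3))
# obstacles
q=np.vstack([C["a"].reshape(-1,3),C["b"].reshape(-1,3)]);q=q[np.isfinite(q).all(1)]
print("max z, rows x, cols y .2..-.4")
for x in np.arange(.3,1.0,.05):
  print(round(x,2),[ (lambda s: round(float(np.percentile(s,98)),2) if len(s)>3 else None)(q[(abs(q[:,0]-x)<.025)&(abs(q[:,1]-y)<.025)][:,2]) for y in np.arange(.3,-.45,-.05)])
E
python3 m.py
```

```text
a flap_front 703 c [ 0.511 -0.225  0.164] tilt 50.7 dir [-0.127  0.992  0.   ] ext [-0.096  0.089] z [0.14  0.188] crease [ 0.4859 -0.2282]
a flap_back 1099 c [ 0.607 -0.212  0.164] tilt 55.7 dir [-0.126  0.992 -0.   ] ext [-0.097  0.089] z [0.138 0.19 ] crease [ 0.6277 -0.2091]
a flap_left 778 c [ 0.544 -0.153  0.134] tilt 1.0 dir [ 0.991  0.133 -0.   ] ext [-0.053  0.063] z [0.13  0.138] crease [ 0.5363 -0.0934]
a flap_right 359 c [ 0.558 -0.289  0.134] tilt 1.8 dir [ 0.993 -0.121 -0.   ] ext [-0.027  0.027] z [0.13  0.138] crease [ 0.553  -0.3299]
a platter 3152 [0.561 0.07  0.037] [ 0.481 -0.029  0.015] [0.653 0.149 0.088]
a amber_bottle 731 [0.608 0.077 0.087] [0.569 0.044 0.043] [0.646 0.097 0.124]
a small_bottle none
a orange_box 246 [0.553 0.01  0.052] [ 0.529 -0.01   0.046] [0.587 0.034 0.056]
b flap_front 2645 c [ 0.513 -0.229  0.164] tilt 50.7 dir [-0.125  0.992  0.   ] ext [-0.095  0.093] z [0.138 0.188] crease [ 0.4885 -0.2318]
b flap_back 1463 c [ 0.608 -0.217  0.167] tilt 55.4 dir [-0.125  0.992 -0.   ] ext [-0.094  0.093] z [0.141 0.192] crease [ 0.6313 -0.2144]
b fla
[... 1222 characters left out ...]
 0.06, 0.17, 0.19, 0.19, 0.19, 0.19, 0.0, None]
0.65 [0.22, 0.22, 0.22, 0.19, 0.08, 0.08, 0.08, 0.0, 0.01, 0.02, 0.14, 0.15, 0.15, 0.01, None]
0.7 [0.22, 0.22, 0.22, 0.04, 0.04, 0.02, 0.01, 0.0, 0.02, 0.02, 0.0, 0.0, 0.05, 0.0, None]
0.75 [0.45, 0.45, 0.45, 0.45, 0.45, 0.45, 0.45, 0.45, 0.45, 0.45, 0.45, 0.45, 0.45, 0.45, 0.45]
0.8 [0.47, 0.47, 0.47, 0.47, 0.46, 0.47, 0.46, 0.46, 0.46, 0.47, 0.46, 0.47, 0.46, 0.46, 0.46]
0.85 [0.47, 0.47, 0.47, 0.47, 0.47, 0.47, 0.47, 0.47, 0.47, 0.47, 0.47, 0.47, 0.47, 0.47, 0.47]
0.9 [0.5, 0.5, 0.5, 0.5, 0.48, 0.48, 0.5, 0.5, 0.5, 0.5, 0.5, 0.5, 0.5, 0.47, 0.47]
0.95 [0.51, 0.51, 0.51, 0.51, 0.51, 0.51, 0.51, 0.51, 0.51, 0.51, 0.51, 0.51, 0.51, 0.48, 0.47]
```

```bash
cat > f.py <<'E'
from h import *
from scipy.optimize import least_squares
z=np.load("c.npz"); cl={k:z[k].reshape(-1,3) for k in "ab"}
cy=np.radians(7.2);Cc=np.array([.560,-.223]);Rc=np.array([[np.cos(cy),-np.sin(cy)],[np.sin(cy),np.cos(cy)]])
for k in "ab":
    q=cl[k]; l=(q[:,:2]-Cc)@Rc
    s=(abs(l[:,0])<.06)&(abs(l[:,1])<.03)&(q[:,2]<.13)
    L=l[s];Z=q[s,2]; print(k,s.sum()); t=Z>.085
    if t.any(): print(" top",L[t].min(0).round(3),L[t].max(0).round(3),np.median(Z[t]).round(3), "low z",np.percentile(Z,[5,25,50]).round(3))
    r=np.load(f"pts_{k}_platter.npy");r0=r
    # rim circle from high-res cloud
    c=np.array([.568,.061])
    q2=q[(np.linalg.norm(q[:,:2]-c,axis=1)<.11)]
    for it in range(6):
        d=np.linalg.norm(q2[:,:2]-c,axis=1); m=(abs(d-.087)<.008-.0008*it)&(q2[:,2]>.045)&(q2[:,2]<.062)
        x=q2[m]; A=np.c_[2*x[:,:2],np.ones(len(x))];sol=np.linalg.lstsq(A,(x[:,:2]**2).sum(1),rcond=None)[0];c=sol[:2]
    print(k,"rim centre",c.round(4),np.sqrt(sol[2]+c@c).round(4),m.sum())
    am=np.load(f"pts_{k}_amber_bottle.npy")
    S=np.array([[0,0],[0,.0235],[.06,.0235],[.073,.0195],[.098,.0195],[.098,0]])
    def dist(p,P):
        a=np.array([np.sin(p[4])*np.cos(p[3]),np.sin(p[4])*np.sin(p[3]),np.cos(p[4])])
        v=P-p[:3];h=v@a;rr=np.linalg.norm(v-h[:,None]*a,axis=1);X=np.c_[h,rr]
        D=[]
        for i in range(5):
            e=S[i+1]-S[i];u=np.clip(((X-S[i])@e)/(e@e),0,1);D.append(np.linalg.norm(X-S[i]-u[:,None]*e,axis=1))
        return np.min(D,0)
    f=least_squares(lambda p:np.r_[dist(p,am)/.002, (p[4]-.646)/.1*len(am)**.5, (p[2]-.035)/.005*len(am)**.5*.3],[.635,.08,.035,np.pi+.1,.646],loss="soft_l1")
    p=f.x;a=np.array([np.sin(p[4])*np.cos(p[3]),np.sin(p[4])*np.sin(p[3]),np.cos(p[4])])
    print(k,"amber",p.round(4),"axis",a.round(3),"cap mid",(p[:3]+.088*a).round(4),"med err",np.median(dist(p,am)).round(4))
E
python3 f.py
```

```text
a 0
a rim centre [0.5676 0.0607] 0.087 695
a amber [0.6321 0.0764 0.0326 3.5042 0.6441] axis [-0.561 -0.213  0.8  ] cap mid [0.5827 0.0576 0.1029] med err 0.001
b 539
b rim centre [0.5696 0.06  ] 0.0868 603
b amber [0.635  0.0766 0.033  3.4717 0.6513] axis [-0.573 -0.196  0.795] cap mid [0.5845 0.0593 0.103 ] med err 0.0008
```

```bash
python3 - <<'E'
import cv2
for n,(y,x,s,t) in {"b":(120,200,150,280)}.items():
    i=cv2.imread("pics/b.png")[y:y+s-20,x:x+t]; cv2.imwrite("pics/c.png",cv2.resize(i,None,fx=2.8,fy=2.8,interpolation=2))
E
```

```text
(no output)
```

View pics/c.png

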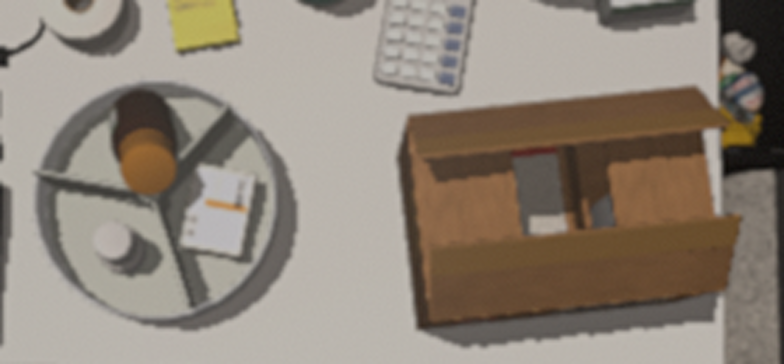

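```bash
cat >> h.py <<'E'
cy=np.radians(7.2);C0=np.array([.560,-.223,0]);RC=R.from_euler("z",cy).as_matrix()
FL={"front":([-1,0,0],[-.068,0,.133],0),"back":([1,0,0],[.068,0,.133],20),"left":([0,1,0],[0,.099,.130],28),"right":([0,-1,0],[0,-.099,.130],28)}
def tool(n,sg):
    o,_,al=FL[n];o=RC@np.array(o);al=np.radians(al);Z=np.array([0,0,1.])
    d=np.sin(al)*o-np.cos(al)*Z; nn=np.cos(al)*o+np.sin(al)*Z
    Y=sg*np.cross(Z,o); M=np.c_[np.cross(Y,d),Y,d]
    return o,d,nn,R.from_matrix(M).as_quat()
def tcp(n,u,z,sg):
    "TCP for the finger tip's leading corner at (u outward, z up) from the crease"
    o,d,nn,q=tool(n,sg)
    return C0+RC@np.array(FL[n][1])+u*o+np.array([0,0,z])-.0095*nn-.022*d
def path(n):
    if n in("front","back"): pts=[(-.060,.10),(-.060,.017)]; r=.045; A=np.radians([25,60,90,115,135,150])
    else: pts=[(-.062,.10),(-.074,.03),(-.074,-.018),(-.058,-.018)];r=.058;A=np.radians([0,25,50,75,100,125])
    return pts+[(-r*np.cos(a),r*np.sin(a)) for a in A]
E
python3 - <<'E'
from h import *
q0=status.observe()["q"]
for n in FL:
  for sg in(1,-1):
    Q=[solver.inverse_kinematics(tcp(n,u,z,sg),tool(n,sg)[3]) for u,z in path(n)]
    print(n,sg,[None if q is None else 1 for q in Q], Q[0] is not None and np.round(Q[0],2), Q[-1] is not None and np.round(Q[-1],2),tcp(n,*path(n)[1],sg).round(3))
for az in (3.50,3.48):
  a=np.array([np.sin(.647)*np.cos(az),np.sin(.647)*np.sin(az),np.cos(.647)])
  for sg in(1,-1):
    Y=sg*np.cross([0,0,1],a);Y/=np.linalg.norm(Y);q=R.from_matrix(np.c_[np.cross(Y,-a),Y,-a]).as_quat()
    p=np.array([.5836,.0585,.103])+.006*a+.003*a
    s=solver.inverse_kinematics(p,q);print("amber",sg,None if s is None else np.round(s,2))
E
```

```text
front 1 [1, 1, 1, 1, 1, 1, 1, 1] [-0.39  0.49  1.    1.74 -0.44  1.16 -0.72] [-0.37  0.42  0.98  2.01 -0.44  0.93 -0.6 ] [ 0.561 -0.223  0.172]
front -1 [1, 1, 1, 1, 1, 1, 1, 1] [-0.21  0.4   0.7   1.73 -0.28  1.12  2.27] [-0.28  0.38  0.84  2.01 -0.36  0.91  2.45] [ 0.561 -0.223  0.172]
back 1 [1, 1, 1, 1, 1, 1, 1, 1] [-0.35  0.29  0.92  1.97 -0.62  0.8   2.61] [ 0.1   0.44  0.29  1.84 -0.48  0.62  2.4 ] [ 0.552 -0.224  0.167]
back -1 [1, 1, 1, 1, 1, 1, 1, 1] [-0.35  0.28  0.91  1.97 -0.62  0.8  -0.54] [-0.39  0.63  1.02  1.86 -1.02  0.87 -0.31] [ 0.552 -0.224  0.167]
left 1 [1, 1, 1, 1, 1, 1, 1, 1, 1, 1] [-0.2   0.73  1.11  1.63 -0.87  1.68 -1.94] [-0.38  0.71  1.11  1.81 -0.93  1.54 -1.97] [ 0.559 -0.217  0.175]
left -1 [1, 1, 1, 1, 1, 1, 1, 1, 1, 1] [-0.18  0.69  1.05  1.63 -0.83  1.65  1.17] [-0.22  0.56  0.8   1.81 -0.78  1.38  1.02] [ 0.559 -0.217  0.175]
right 1 [1, 1, 1, 1, 1, 1, 1, 1, 1, 1] [-0.48  0.37  0.77  1.89  0.28  0.82  0.18] [-0.25  0.5   0.72  1.86  0.17  0.66  0.36] [ 0.561 -0.229  0.175]
right -1 [1, 1, 1, 1, 1, 1, 1, 1, 1, 1] [-0.76  0.6   1.28  1.9  -0.21  0.79 -2.51] [-0.48  0.67  1.12  1.87 -0.31  0.66 -2.36] [ 0.561 -0.229  0.175]
amber 1 [-0.21  0.36  0.15  2.31  4.1   0.26  0.83]
amber -1 [ 0.69  0.55 -0.96  2.26  1.99  0.28 -0.03]
amber 1 [-0.22  0.36  0.15  2.31  4.04  0.25  0.86]
amber -1 [ 0.69  0.55 -0.96  2.26  1.99  0.29 -0.06]
```

```bash
cat >> h.py <<'E'
def sweep(n,sg,v=.25):
    q=tool(n,sg)[3];P=[tcp(n,u,z,sg) for u,z in path(n)]
    arm.move_ptp(P[0],q)
    for i,p in enumerate(P[1:]): 
        arm.line_to(p,max_speed=v)
        s=status.observe();print(n,i,round(s["time_s"],1),s["contact_force"].round(1))
def ang(names=FL):
    p=viewer.get_image("top");X=cloud(p)
    for n in names:
        r=finder.trace(p,"flap_"+n)
        if r:
            q=X[r[0]["region"]&(p["depth"]>0)]-C0-RC@np.array(FL[n][1]);u=q@(RC@np.array(FL[n][0]))
            print(n,round(r[0]["p"],2),"angle",np.median(np.arctan2(q[:,2],-u)[np.hypot(u,q[:,2])>.03]).round(2),"r98",np.percentile(np.hypot(u,q[:,2]),98).round(3))
    return p
E
python3 - <<'E'
from h import *
set_gripper(0.0)
arm.line_to([.266,.62,.40],max_speed=.3)
q=tool("front",1)[3]
arm.move_ptp(tcp("front",-.06,.25,1),q); print(status.observe()["time_s"])
sweep("front",1)
arm.line_to(tcp("front",-.06,.10,1),max_speed=.3)
sweep("back",-1)
arm.line_to(tcp("back",-.05,.2,-1),max_speed=.3)
p=ang(["front","back"]);cv2.imwrite("pics/d.png",p["img"]);print(status.observe()["time_s"])
E
```

```text
7.7167
front 0 8.8 [ 0.1 -0.4  1.5]
front 1 9.1 [-0.2 -1.1 -0.2]
front 2 9.4 [-0.7  0.2 -0.8]
front 3 9.6 [-0.3 -0.6 -0. ]
front 4 9.9 [-0.8  0.6 -0.5]
front 5 10.1 [0.5 0.7 0.7]
front 6 10.4 [0.6 0.5 0.1]
back 0 11.8 [0.4 0.5 0.7]
back 1 12.1 [-0.4 -0.3 -0.4]
back 2 12.3 [ 0.5  0.3 -0.6]
back 3 12.6 [ 0.   0.1 -0.4]
back 4 12.8 [ 0.2 -0.2 -0.5]
back 5 13.1 [-0.9  0.4  0.4]
back 6 13.3 [-0.7 -0.5 -0.6]
front 0.67 angle 2.63 r98 0.067
back 0.84 angle 2.66 r98 0.068
14.3083
```

Outer flaps are at about 2.6 rad, so next come the inner ones.

```bash
python3 - <<'E'
from h import *
sweep("left",-1)
arm.line_to(tcp("left",-.05,.12,-1),max_speed=.3)
sweep("right",1)
arm.line_to(tcp("right",-.05,.15,1),max_speed=.3)
p=ang();cv2.imwrite("pics/e.png",p["img"][100:300,200:520].repeat(2,0).repeat(2,1));print(status.observe()["time_s"])
E
```

```text
left 0 16.2 [1.6 0.7 0.1]
left 1 16.6 [0.2 0.1 0.7]
left 2 16.8 [ 0.2 -5.1  0. ]
left 3 17.1 [ 0.  -1.3 -0. ]
left 4 17.3 [ 0.7  0.6 -0.4]
left 5 17.6 [0.  0.2 0.9]
left 6 17.8 [-0.1 -0.6 -0.1]
left 7 18.1 [ 0.6 -0.8 -0.4]
left 8 18.3 [ 0.2 -0.2  0.4]
right 0 20.1 [ 0.1 -0.3 -0.1]
right 1 20.4 [0.4 0.3 1.2]
right 2 20.7 [ 0.9  1.5 -1. ]
right 3 20.9 [-0.6  0.8  0.3]
right 4 21.2 [-0.4 -0.8  0. ]
right 5 21.4 [-0.3  0.8  0.4]
right 6 21.7 [ 0.2  0.7 -0.9]
right 7 21.9 [-0.7 -0.  -0.5]
right 8 22.2 [-0.1  0.3 -0.7]
front 0.75 angle 2.63 r98 0.069
back 0.69 angle 2.65 r98 0.252
right 0.65 angle 2.22 r98 0.069
23.0
```

View pics/e.png

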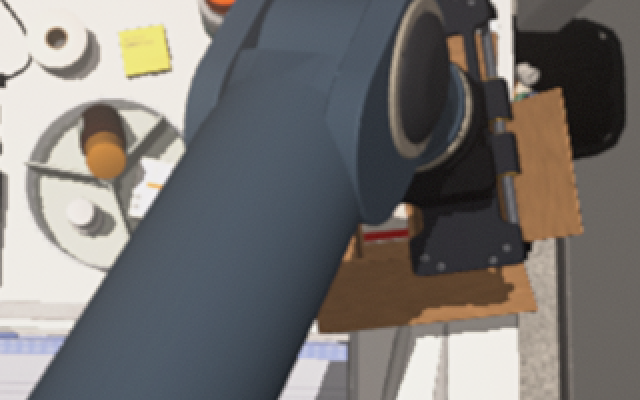

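```bash
cat >> h.py <<'E'
FOOT=np.array([.6335,.0765,.033]);AZ=3.47;LEAN=.647
AX=np.array([np.sin(LEAN)*np.cos(AZ),np.sin(LEAN)*np.sin(AZ),np.cos(LEAN)])
def gq(tilt,sg,az=AZ):
    "tool tilted back by tilt, hand towards azimuth az, closing across it"
    a=np.array([np.sin(tilt)*np.cos(az),np.sin(tilt)*np.sin(az),np.cos(tilt)])
    Y=sg*np.cross([0,0,1],[np.cos(az),np.sin(az),0]);return a,R.from_matrix(np.c_[np.cross(Y,-a),Y,-a]).as_quat()
E
python3 - <<'E'
from h import *
G=FOOT+.093*AX
print("G",G, status.observe()["q"].round(2))
for t in (37,25,15):
  for sg in(1,-1):
    a,q=gq(np.radians(t),sg)
    for off in(.10*a,0*a,np.array([-.03,-.01,.12])):
      s=solver.inverse_kinematics(G+.003*a+off,q);print(t,sg,None if s is None else np.round(s,2))
  for sg in(1,-1):
    for az in(np.pi/2+cy,-np.pi/2+cy): # place: closing along carton x, tool tilt = t-37 along carton y
      a,q=gq(np.radians(t-37),sg,az)
      for h in(.12,.0):
        s=solver.inverse_kinematics(C0+[0,0,.0065+.093+h]+.003*a,q);print(" place",t,sg,round(az,2),h,None if s is None else np.round(s,2))
E
```

```text
G [0.58043602 0.05841865 0.10720431] [-0.57  0.36  0.92  1.83  0.21  0.89  0.3 ]
37 1 None
37 1 [-0.23  0.36  0.15  2.31  4.01  0.24  0.88]
37 1 [-0.9   0.08  0.88  2.3  -0.98  0.28 -0.4 ]
37 -1 None
37 -1 [ 0.68  0.55 -0.96  2.26  1.99  0.31 -0.07]
37 -1 [-0.04  0.09 -0.05  2.26 -0.71  0.22  2.46]
 place 37 1 1.7 0.12 [-0.45  0.59  1.12  1.78 -0.58  1.15 -2.16]
 place 37 1 1.7 0.0 [-0.42  0.79  1.11  1.88 -0.84  1.03 -1.96]
 place 37 1 -1.45 0.12 [-0.16  0.42  0.64  1.77 -0.28  1.05  0.7 ]
 place 37 1 -1.45 0.0 [-0.07  0.55  0.53  1.87 -0.37  0.82  0.77]
 place 37 -1 1.7 0.12 [-0.16  0.42  0.64  1.77 -0.28  1.05  0.7 ]
 place 37 -1 1.7 0.0 [-0.07  0.55  0.53  1.87 -0.37  0.82  0.77]
 place 37 -1 -1.45 0.12 [-0.45  0.59  1.12  1.78 -0.58  1.15 -2.16]
 place 37 -1 -1.45 0.0 [-0.42  0.79  1.11  1.88 -0.84  1.03 -1.96]
25 1 [-0.94  0.19  0.95  2.22 -0.66  0.47 -0.73]
25 1 [-0.25  0.36  0.14  2.18 -0.65  0.22 -0.76]
25 1 [-1.01  0.16  1.01  2.17 -0.53  0.52 -0.86]
25 -1 [ 0.28  0.17 -0.42  2.16 -0.03  0.39  1.8 ]
25 -1 [ 0.38  0.43 -0.62  2.15  0.7   0.26  1.11]
25 -1 [ 0.27  0.15 -0.43 
[... 677 characters left out ...]
.05 -0.47  0.75 -0.93]
15 -1 [-1.09  0.42  1.23  2.07 -0.72  0.79  2.44]
15 -1 [-0.56  0.42  0.51  2.08 -0.57  0.49  2.27]
15 -1 [ 0.24  0.2  -0.43  1.99  0.07  0.7   1.68]
 place 15 1 1.7 0.12 [-0.22  0.73  1.11  1.65 -0.84  1.56 -1.94]
 place 15 1 1.7 0.0 [-0.21  0.92  1.11  1.74 -1.01  1.47 -1.78]
 place 15 1 -1.45 0.12 [-0.51  0.41  0.83  1.9   0.08  0.81  0.34]
 place 15 1 -1.45 0.0 [-0.41  0.58  0.72  1.99 -0.01  0.56  0.34]
 place 15 -1 1.7 0.12 [ 0.12  0.52  0.5   1.63 -0.54  1.35  0.92]
 place 15 -1 1.7 0.0 [ 0.17  0.65  0.42  1.72 -0.6   1.16  1.01]
 place 15 -1 -1.45 0.12 [-0.68  0.53  1.12  1.91 -0.18  0.81 -2.56]
 place 15 -1 -1.45 0.0 [ 0.94  0.82 -1.18  1.92  1.24  1.27  2.49]
```

```bash
python3 - <<'E'
from h import *
G=FOOT+.094*AX
for t in (28,31):
  for daz in(0,.3,-.3):
   for sg in(1,-1):
    a,q=gq(np.radians(t),sg,AZ+daz)
    o=[]
    for off in([0,0,.06],[0,0,.03],[0,0,0],[-.01,0,.03],[-.03,0,.1]):
      s=solver.inverse_kinematics(G+.003*a+off,q);o.append(None if s is None else np.round(s,2).tolist())
    print(t,daz,sg,*o,sep="\n ")
E
```

```text
28
 0
 1
 [-0.75, 0.3, 0.75, 2.19, -0.95, 0.39, -0.48]
 [-0.24, 0.29, 0.14, 2.19, -0.67, 0.22, -0.73]
 [0.55, 0.48, -0.82, 2.17, 1.11, 0.28, -2.4]
 [-0.25, 0.28, 0.14, 2.22, -0.68, 0.22, -0.72]
 [-0.96, 0.17, 0.93, 2.22, -0.69, 0.42, -0.73]
28
 0
 -1
 [0.24, 0.27, -0.42, 2.14, 0.09, 0.27, 1.68]
 [0.39, 0.36, -0.62, 2.16, 0.54, 0.23, 1.26]
 [0.55, 0.48, -0.82, 2.17, 1.11, 0.28, 0.74]
 [0.55, 0.39, -0.81, 2.17, 0.8, 0.27, 1.02]
 [0.25, 0.16, -0.42, 2.16, -0.05, 0.35, 1.8]
28
 0.3
 1
 [-0.57, 0.31, 0.65, 2.15, -1.02, 0.56, -0.09]
 [0.0, 0.32, -0.05, 2.14, -0.78, 0.36, -0.29]
 [0.0, 0.37, -0.05, 2.16, -0.93, 0.31, -0.13]
 [0.0, 0.31, -0.05, 2.16, -0.79, 0.35, -0.28]
 [-0.73, 0.2, 0.78, 2.18, -0.85, 0.58, -0.25]
28
 0.3
 -1
 [0.61, 0.38, -0.79, 2.09, 0.05, 0.36, 2.08]
 [0.61, 0.44, -0.79, 2.11, 0.19, 0.29, 1.96]
 [0.61, 0.5, -0.8, 2.13, 0.41, 0.24, 1.76]
 [0.61, 0.42, -0.79, 2.13, 0.15, 0.28, 1.99]
 [0.79, 0.3, -0.96, 2.11, 0.0, 0.43, 2.1]
28
 -0.3
 1
 [-0.98, 0.34, 0.93, 2.21, -0.76, 0.31, -1.0]
 [-0.86, 0.37, 0.79, 2.23, -0.91, 0.24, -0.87]
 None
 [-0.88, 0.35, 0.8, 2.25, -0.9, 0.23, -0
[... 851 characters left out ...]
, 0.0]
 [0.17, 0.32, -0.23, 2.18, -0.87, 0.29, -0.17]
 [-0.68, 0.18, 0.75, 2.21, -0.96, 0.55, -0.14]
31
 0.3
 -1
 [0.77, 0.44, -0.97, 2.11, 0.27, 0.31, 1.89]
 [0.77, 0.51, -0.99, 2.13, 0.54, 0.26, 1.65]
 [0.77, 0.59, -1.0, 2.15, 0.89, 0.25, 1.34]
 [0.77, 0.49, -0.98, 2.15, 0.51, 0.25, 1.68]
 [0.81, 0.29, -0.95, 2.13, -0.12, 0.37, 2.23]
31
 -0.3
 1
 [-0.95, 0.31, 0.87, 2.24, -0.83, 0.22, -0.94]
 None
 None
 None
 [-1.23, 0.19, 1.14, 2.27, -0.42, 0.27, -1.32]
31
 -0.3
 -1
 [-0.01, 0.24, -0.24, 2.2, 0.75, 0.24, 0.68]
 [0.15, 0.32, -0.43, 2.21, 1.17, 0.25, 0.27]
 [0.14, 0.38, -0.43, 2.23, 1.49, 0.25, -0.04]
 [0.15, 0.3, -0.43, 2.23, 1.19, 0.25, 0.24]
 [-1.19, 0.18, 1.08, 2.27, -0.33, 0.26, 1.74]
```

```bash
python3 - <<'E'
from h import *
G=FOOT+.094*AX; a,q=gq(np.radians(25),-1)
p0=G+.003*a
arm.line_to(status.observe()["ee_pos"]+[0,0,.06],max_speed=.3)
arm.move_ptp(p0+[-.03,0,.11],q)
set_gripper(.7)
s=status.observe();print(s["time_s"],s["q"].round(2),s["ee_pos"])
p=ang();f=viewer.get_image("scene");cv2.imwrite("pics/f.png",np.vstack([p["img"][100:300,200:520],f["img"][120:320,200:520]]).repeat(1,0))
for k,im in(("t",p),("s",f)):
    r=finder.look_for(im,"amber_bottle");print(k,[(x["point"],x["p"]) for x in r[:1]])
for off in([-.015,0,.05],[0,0,.03],[0,0,0],[-.02,0,.1]):
    s=solver.inverse_kinematics(p0+off,q);print(None if s is None else s.round(2))
E
```

```text
25.8417 [ 0.25  0.16 -0.43  2.12 -0.02  0.45  1.75] [0.54865886 0.05779572 0.22070654]
front 0.96 angle 2.63 r98 0.068
back 0.76 angle 2.66 r98 0.067
left 0.72 angle 2.25 r98 0.067
right 0.95 angle 2.22 r98 0.213
t [([0.6188, 0.0747, 0.0856], 0.57)]
s [([0.6034, 0.0773, 0.0868], 0.96)]
[ 0.19  0.27 -0.38  2.15  0.08  0.31  1.67]
[ 0.17  0.32 -0.35  2.14  0.12  0.27  1.64]
[-0.25  0.35  0.14  2.18 -0.64  0.22  2.38]
[ 0.24  0.19 -0.42  2.11  0.01  0.43  1.74]
```

View pics/f.png

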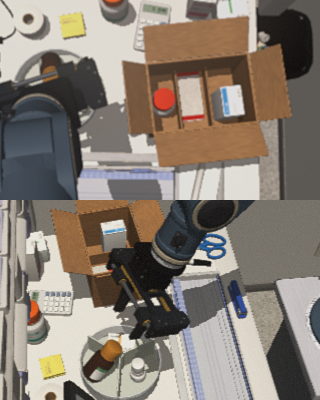

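```bash
python3 - <<'E'
from h import *
G=FOOT+.094*AX
for t in(25,23,21,19):
    a,q=gq(np.radians(t),-1);p0=G+.003*a
    try:
        arm.line_to(p0+[-.015,0,.05],max_speed=.2,rotation=q);arm.line_to(p0,max_speed=.1);break
    except arm.Unreachable as e: print(t,e)
s=status.observe();print(t,s["time_s"],s["q"].round(2),s["ee_pos"],p0,s["contact_force"].round(1))
p=viewer.get_image("wrist");f=viewer.get_image("scene")
cv2.imwrite("pics/g.png",np.hstack([cv2.resize(p["img"],(400,250)),cv2.resize(f["img"][200:325,240:440],(400,250))]))
E
```

```text
25 the arm cannot follow that straight line within its joint ranges
23 27.625 [ 0.11  0.37 -0.3   2.14  0.15  0.25  1.62] [0.57883822 0.05799    0.11092698] [0.5787559  0.05784615 0.11076372] [-0.5  0.8 -0.5]
```

View pics/g.png

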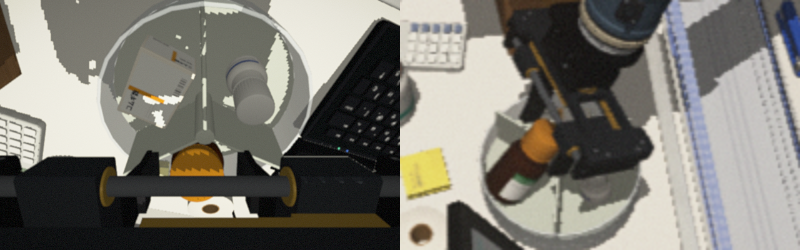

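```bash
python3 - <<'E'
from h import *
set_gripper(.3,30)
s=status.observe();p=s["ee_pos"];print(s["grip_width"],s["gripper_force"],s["contact_force"].round(1))
arm.line_to(p+[-.012,-.004,.03],max_speed=.06)
arm.line_to(p+[-.03,-.01,.14],max_speed=.15)
s=status.observe();print(s["time_s"],s["grip_width"],s["gripper_force"],s["contact_force"].round(1))
f=viewer.get_image("scene");X=cloud(f);r=finder.trace(f,"amber_bottle")
M=cv2.erode(r[0]["region"].astype(np.uint8),np.ones((3,3)))>0;np.save("am.npy",X[M&(f["depth"]>0)])
cv2.imwrite("pics/i.png",cv2.resize(f["img"][140:340,200:520],(640,400)))
for t in(14,10):
  a,q=gq(-np.radians(t),-1,np.pi/2+cy)
  for h in(.2,.12,0):
    k=solver.inverse_kinematics(C0+[0,0,.1005+h]+.003*a,q);print(t,h,None if k is None else k.round(2))
E
```

```text
0.4375852515356374 29.999649678356946 [-0.8 -0.1  0.3]
29.85 0.4350009098415757 29.999646241776645 [-0.4  0.2 -1.7]
14 0.2 [ 0.42  0.37 -0.01  1.56 -0.21  1.34  0.6 ]
14 0.12 [ 0.42  0.44 -0.01  1.66 -0.22  1.19  0.63]
14 0 [ 0.43  0.57 -0.02  1.75 -0.24  0.96  0.69]
10 0.2 [ 0.39  0.35 -0.02  1.58 -0.15  1.3   0.55]
10 0.12 [ 0.39  0.42 -0.01  1.68 -0.16  1.14  0.58]
10 0 [ 0.4   0.55 -0.02  1.78 -0.18  0.91  0.62]
```

View pics/i.png

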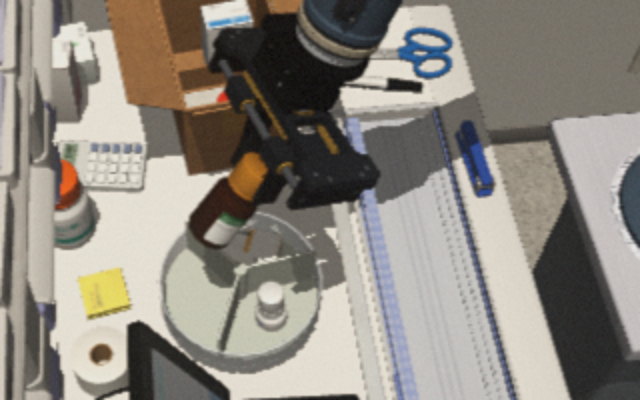

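```bash
cat > fit.py <<'E'
from h import *
from scipy.optimize import least_squares
S=np.array([[0,0],[0,.0235],[.06,.0235],[.073,.0195],[.098,.0195],[.098,0]])
def axis(p): return np.array([p[3],p[4],1])/np.linalg.norm([p[3],p[4],1])
def dist(p,P):
    a=axis(p);v=P-p[:3];h=v@a;X=np.c_[h,np.linalg.norm(v-h[:,None]*a,axis=1)];D=[]
    for i in range(5):
        e=S[i+1]-S[i];u=np.clip(((X-S[i])@e)/(e@e),0,1);D.append(np.linalg.norm(X-S[i]-u[:,None]*e,axis=1))
    return np.min(D,0)
def bottle(views=("scene","top"),guess=None):
    for k in views:
        f=viewer.get_image(k);r=finder.trace(f,"amber_bottle")
        if not r: print(k,"none");continue
        M=cv2.erode(r[0]["region"].astype(np.uint8),np.ones((3,3)))>0
        P=cloud(f)[M&(f["depth"]>0)];g=guess
        P=P[np.linalg.norm(P-(g+[0,0,.05]),axis=1)<.08]
        s=least_squares(lambda p:dist(p,P)/.002,np.r_[g,0,0],loss="soft_l1").x
        print(k,len(P),"foot",s[:3].round(4),"carton xy",((s[:3]-C0)@RC)[:2].round(4),"axis in carton",(axis(s)@RC).round(3),"err",np.median(dist(s,P)).round(4),"p",round(r[0]["p"],2))
E
python3 - <<'E'
from fit import *
p=status.observe()["ee_pos"];arm.line_to(p+[-.02,-.03,.05],max_speed=.2)
a,q=gq(-np.radians(14),-1,np.pi/2+cy)
arm.move_ptp(C0+[0,0,.1005+.2]+.003*a,q)
s=status.observe();print(s["time_s"],s["grip_width"],s["ee_pos"])
bottle(guess=C0+[0,0,.2])
E
```

```text
31.6417 0.4312311319600803 [ 0.56040023 -0.22202571  0.30254149]
scene 677 foot [ 0.5594 -0.2211  0.2052] carton xy [-0.0003  0.002 ] axis in carton [ 0.01  -0.018  1.   ] err 0.001 p 0.66
top 538 foot [ 0.5617 -0.2202  0.2067] carton xy [0.0021 0.0025] axis in carton [-0.    -0.022  1.   ] err 0.0007 p 0.86
```

```bash
python3 - <<'E'
from fit import *
a,q=gq(-np.radians(9),-1,np.pi/2+cy)
B=C0+RC@np.array([-.001,.005,0])+.003*a
arm.line_to(B+[0,0,.1005+.19],max_speed=.1,rotation=q)
arm.sleep(.2);f0=status.observe()["contact_force"]
arm.line_to(B+[0,0,.1005+.02],max_speed=.15)
for h in np.arange(.016,-.006,-.002):
    arm.line_to(B+[0,0,.1005+h],max_speed=.03);arm.sleep(.1)
    s=status.observe();F=s["contact_force"]-f0;print(round(h,3),round(s["time_s"],1),F.round(1))
    if abs(F[2])>3 : break
bottle(guess=C0+[0,0,.006])
ang(["front","back"])
E
```

```text
0.016 34.0 [ 0.7  1.5 -0.3]
0.014 34.3 [0.7 0.9 0.4]
0.012 34.7 [-0.7  0.8  0.3]
0.01 35.0 [-0.8 -0.2  0.4]
0.008 35.4 [0.2 0.6 1. ]
0.006 35.7 [0.5 1.2 0.6]
0.004 36.1 [0.2 0.7 0.4]
0.002 36.4 [0.4 0.4 0.8]
0.0 36.8 [ 0.9 -0.5  0.4]
-0.002 37.1 [-1.  -0.   8.5]
scene 295 foot [ 0.5623 -0.2295  0.0068] carton xy [ 0.0014 -0.0067] axis in carton [-0.028  0.104  0.994] err 0.0011 p 0.77
top 0 foot [ 0.56  -0.223  0.006] carton xy [0. 0.] axis in carton [0. 0. 1.] err nan p 0.57
front 0.68 angle 2.63 r98 0.068
back 0.88 angle 2.66 r98 0.068
  return _methods._mean(a, axis=axis, dtype=dtype,
  ret = ret.dtype.type(ret / rcount)
```

```bash
python3 - <<'E'
from fit import *
a,q=gq(-np.radians(11.5),-1,np.pi/2+cy)
B=C0+RC@np.array([-.001,.003,0])+.003*a
arm.line_to(B+[0,0,.1005+.0005],max_speed=.01,rotation=q)
s=status.observe();print(s["time_s"],s["contact_force"].round(1))
w=s["grip_width"]
for d in(.02,.05,.1,.18): set_gripper(w+d,10); arm.sleep(.1)
s=status.observe();print(s["time_s"],s["contact_force"].round(1),s["grip_width"])
d=-a
arm.line_to(s["ee_pos"]+[0,0,.03],max_speed=.05)
arm.line_to(s["ee_pos"]+[0,0,.2],max_speed=.2)
arm.move_ptp([.45,.0,.40],gq(0,-1,np.pi/2+cy)[1])
print(status.observe()["time_s"])
bottle(guess=C0+[0,0,.006]);p=ang()
f=viewer.get_image("scene")
for n in["red_bottle","blue_box","small_bottle","orange_box"]:print(n,[(np.round(x["point"],3),round(x["p"],2)) for x in finder.look_for(f,n)[:1]])
cv2.imwrite("pics/j.png",np.vstack([p["img"][100:300,200:520],f["img"][100:340,200:520]]).repeat(1,0))
E
```

```text
37.95 [ 0.1  0.1 -1.4]
39.8 [ 0.3 -0.3 -0.1] 0.6130168412294775
42.575
scene 333 foot [ 0.5599 -0.2283  0.0058] carton xy [-0.0007 -0.0053] axis in carton [-0.047  0.048  0.998] err 0.0012 p 0.83
top 431 foot [ 0.562  -0.2227  0.0062] carton xy [0.0021 0.0001] axis in carton [-0.041 -0.009  0.999] err 0.001 p 0.68
front 0.67 angle 2.63 r98 0.068
back 0.67 angle 2.66 r98 0.068
left 0.63 angle 2.24 r98 0.128
right 0.7 angle 0.19 r98 0.194
red_bottle [(array([ 0.557, -0.169,  0.086]), 0.64)]
blue_box [(array([ 0.55 , -0.274,  0.098]), 0.63)]
small_bottle [(array([0.545, 0.1  , 0.068]), 0.89)]
orange_box [(array([0.552, 0.019, 0.055]), 0.64)]
```

View pics/j.png

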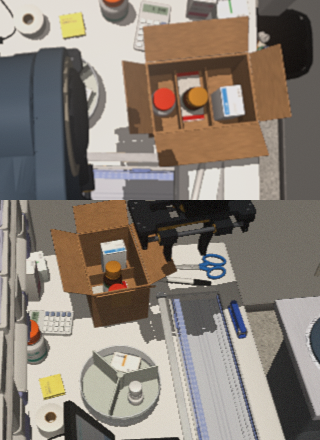

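The picture shows the amber bottle standing on the card at (196,97), and the red bottle and blue box in place on either side of it. All four flaps are folded back; the 0.19 rad reading for the right flap is a mis-trace, because it is visibly open at (274,90). The small bottle and the orange-marked box are still on the platter.

```bash
python3 - <<'E'
from h import *
print(workorder.hand_in())
E
```

```text
the job is handed in; nothing more can be done
None
```

I opened all four flaps, stood the amber bottle upright on the returns card, left the other goods standing, and handed the job in at about 43 s; the hand-in call did not report whether it passed.

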